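# Hang the spray gun on the spring-balanced arm

## Task

Take the spray gun out of the bench stand and hang it in the fork of the spring-balanced arm, slid in handle-neck first between the prongs, nozzle pointing towards the column, its body down flat between the lips of the fork. The arm sinks under the weight: ease the gun down with it without forcing it, and let go only once the arm has come to rest carrying the whole weight, so that it neither drops nor springs up when your hand leaves it. Leave everything else on the bench where it is.

Things in the scene. Friction and masses are not known exactly. Their poses are not given: they have to be found in the camera images.
- gun_grip (a point): Centre of the spray gun's body, the place to grip: from above, across its width (y). Bare metal gun, no cup, upright, handle down, 0.27 to 0.83 kg (not known beforehand). x to the nozzle, z up. Body: block 104 mm long (x +-52), 38 wide, 38 high (z -24 to 14; flat underside rests on a fork). Cup socket on top at x 34, 26 mm across, 10 high. Air cap to x 85, rear knob to x -72.
- gun_neck (a point): Neck of the gun, below the main block: centre of its section just below the body, 28 mm below gun_grip and 25 mm behind it (-x); same axes. 20 mm wide (y), 34 mm long (x), it runs down 40 mm from here. Below it the handle is 27 mm wide, too wide to pass between prongs; it ends 144 mm below gun_grip. A thin trigger (9 mm) hangs ahead of the neck.
- gun: The whole spray gun; origin at the bottom of the handle level, straight below gun_grip by 144 mm, same axes. It starts seated in the bench stand's fork.
- stand_seat (a point): Seat of the bench stand, a fixed steel foot with an upright and a two-pronged fork just like the arm's: the point midway between the prongs, level with their tops (140 mm above the bench), mid-seat. x from the fork's open end to its closed end and upright, z up. The gun starts seated here: gun_grip 24 mm above this point, gun x along this x.
- fork_seat (a point): Seat of the fork on the spring-balanced arm: midway between the prongs, level with their tops, mid-seat; 250 mm above the bench when unloaded. x level, from the open end to the closed end, on towards the column; z up (the fork stays level as it sinks). Hung, gun_grip is 24 mm above this point, gun x along fork x.
- fork: The arm's fork and head; origin at the head's lower pivot, 105 mm along x and 54 mm below fork_seat, same axes. Seen from fork_seat: prongs 6 mm wide, 10 deep, x -60 to 74, 24 mm gap between; a lip 9 mm high on each end of each prong, leaning outward, leaves the gun's body 4 mm to spare at either end; cross bar at x 69 to 79, below the prong tops.
- fork_entry (a point): Open end of the arm's fork, between the flared prong tips, level with the prong tops, 78 mm from fork_seat (-x); same axes. The gun's neck goes in here, moving along +x, with the underside of the gun's body 12 to 25 mm above the prongs to clear the lips, until the gun is over the seat; then down between the lips.
- bar_end (a point): Pivot at the fork end of the arm's lower bar (105 mm along fork x and 54 mm below fork_seat; fork axes). Two parallel bars, 250 mm between pivots, keep the fork level; unloaded they rest on the upper stop, rising 0.20 rad to the fork; lower stop 0.24 rad below level. So as the fork sinks by 50 mm it also moves 5 mm away from the column, and back by as much over the next 50 mm.
- fork_bar (a point): Middle of the cross bar at the closed end of the arm's fork, 74 mm along fork x and 8 mm below fork_seat. The springs in the arm hold the fork up to a load of 1 N, then yield 13 mm per N: a gun sinks it 20 to 95 mm. Lightly damped: let go out of balance, it jumps. The arm also swivels about its column: some 1 N sideways at the fork swings it, and it stays where it is left.
- mixing_cup: bystander: black open cup, 96 mm across, 105 mm high; origin under its middle.
- cup_lid: bystander: flat black round lid, 124 mm across, 9 mm high; origin under its middle.
- thinner: bystander: white bottle, 68 mm across, 185 mm high; origin under its middle.
- tin: bystander: steel tin, 100 mm across, 125 mm high; origin under its middle.
- spanner: bystander: flat spanner, 170 mm long, lying; origin at its middle, on the bench.
- stirrer: bystander: black stirring paddle, 220 mm long, lying; origin at its middle, on the bench.
- hardener: bystander: small steel can, 60 mm across, 110 mm high; origin under its middle.

How it is judged:
On the way, in this order (a step that is already met when the one before it is completed fails the run):
1. the gun is taken out of the bench stand, gun_grip over 12 cm from its seat (distance between gun_grip and stand_seat above 0.12 m and contact force between the fingers and gun above 1 N), for 0.2 s.
2. the gun sits in the arm's fork, still held, and the arm is at rest under it (x of gun_grip in the frame of fork_seat between -0.005 and 0.005 m and y of gun_grip in the frame of fork_seat between -0.004 and 0.004 m and z of gun_grip in the frame of fork_seat between 0.021 and 0.027 m and angle between the z axis of gun_grip and the z axis of fork_seat, either way round below 0.06 rad and angle between the x axis of gun_grip and the x axis of fork_seat, either way round below 0.15 rad and linear speed of each of fork, gun below 0.02 m/s and contact force between the fingers and gun above 1 N and height (world z) of fork_seat below 0.235 m), for 0.2 s.
At the end, for the whole second after the job is handed in: The gun hangs released and at rest in the arm's fork: gun_grip within 5 mm along, 4 mm across and 3 mm in height of its seated place (24 mm over fork_seat), level with the fork within 0.06 rad, its x along the fork's within 0.15 rad; the arm still, sunk so that fork_seat is below 235 mm (x of gun_grip in the frame of fork_seat between -0.005 and 0.005 m and y of gun_grip in the frame of fork_seat between -0.004 and 0.004 m and z of gun_grip in the frame of fork_seat between 0.021 and 0.027 m and angle between the z axis of gun_grip and the z axis of fork_seat, either way round below 0.06 rad and angle between the x axis of gun_grip and the x axis of fork_seat, either way round below 0.15 rad and linear speed of fork below 0.015 m/s and contact force between the fingers and gun below 0.05 N and linear speed of gun below 0.02 m/s and contact force between gun and fork above 2 N and height (world z) of fork_seat below 0.235 m); the robot touches nothing.
It fails at once if the arm drops, springs or is knocked (its fork faster than 55 mm/s) while the gun is not in the hand (linear speed of fork above 0.055 m/s and contact force between the fingers and gun below 0.05 N).
It fails at once if the gun is pressed on the arm's fork with more than 14 N (contact force between gun and fork above 14 N).
It fails at once if the hand or arm pushes on the fork itself with more than 8 N (contact force between any of the arm, the fingers and fork above 8 N).
It fails at once if the gun is dropped or tipped over (angle between gun's own z axis and vertical above 0.6 rad).
It fails at once if one of the seven bystanders is moved by more than 3 cm (distance of any of mixing_cup, cup_lid, thinner, tin, spanner, stirrer, hardener from where it was at the start of the episode above 0.03 m).
It also fails if it takes over 61 s, if anything falls off the work surface, if the arm or the gripper's body presses on something with over 40 N, if the wrist force passes 120 N, or if a joint passes its speed limit or range.

## Robot

A 6-joint arm with a two-finger parallel gripper is mounted at the origin on the work surface. World frame = base frame: x ahead of the robot, y to its left, z up, the work surface at z = 0. Lengths are in m, angles in rad, forces in N, time in s.
With the tool pointing down it reaches from about 0.3 to 0.875 m from the base axis. Payload 6.4 kg.
Tool frame: the origin (TCP) lies midway between the tips of the shut fingers; the grasp point (between the pads) lies 19 mm behind it; z points along the fingers, y is the line along which they close (so a half turn about z gives the same grasp; the last joint's range is limited). The gripper opens to 85 mm and grips with 20 to 120 N. Pads are 22 mm wide; open, the fingers measure 114 mm over their backs; the gripper's body (76 mm by 85 mm) begins 54 mm behind the grasp point. The pads swing forward as they close: fully open they stand 13 mm farther back than shut.
Start: joints at [1.089, 0.181, 1.607, -0, 1.354, -0.206], TCP at [0.157, 0.553, 0.231] pointing down, gripper open.
Joint ranges: [-2.99, 2.99], [-0.89, 2.07], [0.3, 2.58], [-1.14, 4.28], [0, 2.63], [-3.12, 3.12]. Speed limits (rad/s): [2.57, 2.57, 3.01, 3.14, 3.14, 3.14].

## Interface

Orientations are given as a unit quaternion [w, x, y, z].
In Python, from cell import manip, eyes, order gives the robot as it stands.
- The arm moves only by the tool jog_arm, never from a script. Its arguments are lists of equal length, an entry for each row: "fingers": the gripper's target within -1 to 1 (fully open at 1, half-way at 0, shut at -1); "linear": the shift along the tool's x, y, z in cm, a list of three; "spin": the turn about the tool's z in rad. In form: {"fingers": [fingers, ...], "linear": [[dx, dy, dz], ...], "spin": [spin, ...]}. A call has 1 to 20 rows; each row shifts and turns the commanded pose from where the row before left it, along the tool's axes as they then stand; what a row does not reach is not made up. A row lasts 1/10 s, in which the tool goes at most 50 mm and 8.59 degrees, less where a joint would pass 70% of its speed; a pose out of reach is approached as far as the arm can. A call is refused whole if a number of a shift passes 5 or a number of a turn 0.15, either way. A call with a gripper value outside its range is refused whole. The fingers move at their own pace and stop on an object; "force" is the grip in N (left out, the last holds). Time passes only in rows, so rows that do not move let the fingers close. It gives the time, the measured TCP pose, the force, the opening and the grip force at its end, in the units of the state.
- manip.read_state(): the state, without advancing time (a new reading comes with each control period).
- eyes.get_image(name): name is "scene" or "top" or "wrist"; returns a dict with "img" (420x560x3 uint8, red, green, blue), "depth" (420x560 float32, m along the optical axis (not along the pixel's ray), 0 where there is no reading), "fx", "fy", "cx", "cy" (pixels), "T" (4x4, takes a point from camera to world coordinates); the wrist camera has in their place "mount" (4x4, takes a point from camera to tool coordinates, whose origin is the TCP and whose axes are the flange's). Camera axes: x right, y up, looking along -z (the intrinsics and any distortion apply to the point x, -y, -z); pixel columns grow to the right and rows downward; lengths in m; the calibration is good to about 2 mm. A picture is of the moment at which its call begins: read the wrist's pose just before it.
- order.close_job(): hands the job in; it is judged then, once.
Trained networks look in a picture, given as the dict that the camera call returned (one of the last four; its "shot" number tells which), for a name from the list of things; names that differ only in an ending like _2 or _b are one class to them, and where a whole thing is asked for, a point or a joint stands for the part that bears it (a point fixed in the world has none). Each returns a list of dicts, best first, with "confidence" (0 to 1); they miss things now and then, are a little off and sometimes report something else, mostly with a low value. They report only what shows in the picture. A call takes as long as a camera call.
- eyes.outline_of(query, picture): "region" (420x560 bool, what is visible of it) and "xy" ([column, row] as shares, 0 to 1, of the picture: columns of its width, rows of its height, amid what is visible of it).
- eyes.landmark_of(query, picture): "xy" ([column, row] as shares, 0 to 1, of the picture: columns of its width, rows of its height: a listed point, or the origin of a listed thing).
The state is a dict: "clock": time; "joint_positions": joint angles; "qd": joint speeds; "joint_torque": joint torques, N m; "eef_pos": TCP position; "tool_rot": TCP orientation; "wrist_force": force on the tool from outside, world axes, zero at the start; "wrist_torque": the same for the moment, N m; "width": opening from 0.0 (shut) to 1.0 (fully open); "grasp_force": force on a finger pad.
Only numpy, scipy, OpenCV 4.12 (cv2) and the standard library are available. Lean on these libraries where they do the work, as an engineer would, in place of code of your own. Each camera call takes 0.05 s, during which the arm holds its last target. There are 200 camera calls.

## Working session

There is one attempt and no reset: what is moved stays moved. The work goes in short steps, Python scripts to look and compute and a tool call to move; the robot and the scene stay as the last step left them, time stands still between calls to the robot, and variables do not carry over. Pictures are saved under pics/ and viewed, at most 10 in all, crops included, and the job is handed in when it is done.

Besides the shell and the picture viewer there is one more tool, called after "Call:" by a JSON object that holds its "api" and its "payload". jog_arm: Moves the arm, as the interface text tells. Its arguments: {"type":"object","properties":{"fingers":{"type":"array","items":{"type":"number"}},"linear":{"type":"array","items":{"type":"array","items":{"type":"number"}}},"spin":{"type":"array","items":{"type":"number"}},"force":{"type":"number"}},"required":["fingers","linear","spin"]}

```bash
mkdir -p pics; cat > h.py <<'E'
import numpy as np, cv2
from cell import manip, eyes, order
from scipy.spatial.transform import Rotation as R
def tcpT(s):
    q=s["tool_rot"];T=np.eye(4);T[:3,:3]=R.from_quat([q[1],q[2],q[3],q[0]]).as_matrix();T[:3,3]=s["eef_pos"];return T
def shot(n):
    s=manip.read_state();p=eyes.get_image(n)
    if "mount" in p: p["T"]=tcpT(s)@p["mount"]
    return p
def ray(p,xy):
    u,v=xy[0]*560,xy[1]*420
    d=np.array([(u-p["cx"])/p["fx"],-(v-p["cy"])/p["fy"],-1.])
    return p["T"][:3,3],p["T"][:3,:3]@d
def atz(p,xy,z):
    o,d=ray(p,xy);return o+d*(z-o[2])/d[2]
def cloud(p,mask=None):
    v,u=np.nonzero((p["depth"]>0)&(mask if mask is not None else True))
    z=p["depth"][v,u];c=np.stack([(u+.5-p["cx"])/p["fx"]*z,-(v+.5-p["cy"])/p["fy"]*z,-z],1)
    return c@p["T"][:3,:3].T+p["T"][:3,3]
def tri(ps):
    A=np.zeros((3,3));b=np.zeros(3)
    for p,xy in ps:
        o,d=ray(p,xy);d=d/np.linalg.norm(d);M=np.eye(3)-np.outer(d,d);A+=M;b+=M@o
    return np.linalg.solve(A,b)
E
python3 - <<'E'
from h import *
np.set_printoptions(precision=4,suppress=True)
s=manip.read_state();print(s["eef_pos"],s["tool_rot"],s["wrist_force"],tcpT(s)[:3,:3])
ps={n:shot(n) for n in("scene","top")}
for n in ps: cv2.imwrite(f"pics/{n}0.png",ps[n]["img"][:,:,::-1]); print(n,ps[n]["T"][:3,3])
zs=dict(gun_grip=.164,gun_neck=.136,stand_seat=.14,fork_seat=.25,fork_entry=.25,fork_bar=.242,bar_end=.196)
for k,z in zs.items():
    L=[]
    for n,p in ps.items():
        r=eyes.landmark_of(k,p)
        if r: 
            print(k,n,round(r[0]["confidence"],2),np.array(r[0]["xy"])*[560,420],atz(p,r[0]["xy"],z)); L.append((p,r[0]["xy"]))
    if len(L)>1: print("  tri",tri(L))
for k in ["mixing_cup","cup_lid","thinner","tin","spanner","stirrer","hardener"]:
    r=eyes.landmark_of(k,ps["top"]) 
    if r: print(k,round(r[0]["confidence"],2),atz(ps["top"],r[0]["xy"],0))
E
```

```text
[0.1563 0.5528 0.2304] [-0.0003  0.1375  0.9905 -0.0008] [-0.0306 -0.6816  0.1185] [[-0.9622  0.2723 -0.0008]
 [ 0.2723  0.9622 -0.0016]
 [ 0.0004 -0.0017 -1.    ]]
scene [1.134  1.0084 1.313 ]
top [ 0.4202 -0.0038  1.5872]
gun_grip scene 0.67 [230.384 179.592] [ 0.5942 -0.2398  0.164 ]
gun_grip top 0.65 [360.92  181.818] [ 0.5933 -0.2493  0.164 ]
  tri [ 0.5923 -0.2494  0.1566]
gun_neck scene 0.81 [238.672 183.288] [ 0.5668 -0.2382  0.136 ]
gun_neck top 0.76 [353.92  190.302] [ 0.5706 -0.2313  0.136 ]
  tri [ 0.5701 -0.2303  0.1433]
stand_seat scene 0.63 [233.576 182.406] [ 0.5808 -0.2472  0.14  ]
stand_seat top 0.85 [358.512 183.918] [ 0.5898 -0.2457  0.14  ]
  tri [ 0.5862 -0.2427  0.1465]
fork_seat scene 0.79 [302.624 231.882] [0.5718 0.1567 0.25  ]
fork_entry scene 0.8 [312.2   215.796] [0.5149 0.119  0.25  ]
fork_entry top 0.78 [245.896 212.31 ] [0.5043 0.0996 0.25  ]
  tri [0.5045 0.1018 0.2303]
fork_bar scene 0.8 [295.512 253.68 ] [0.6272 0.2069 0.242 ]
fork_bar top 0.85 [212.8   167.496] [0.6389 0.1941 0.242 ]
  tri [0.6325 0.1994 0.2389]
bar_end scene 0.68 [290.528 277.914] [0.6627 0.2371 0.196 ]
bar_end top 0.56 [285.712 240.786] [ 0.4192 -0.0131  0.196 ]
  tri [ 0.4513 -0.0359 -0.2285]
mixing_cup 0.9 [ 0.4152 -0.4839  0.    ]
cup_lid 0.73 [0.6064 0.0333 0.    ]
thinner 0.66 [ 0.5743 -0.5208  0.    ]
tin 0.64 [ 0.7468 -0.0465  0.    ]
spanner 0.54 [ 0.4169 -0.0163  0.    ]
hardener 0.97 [0.5962 0.4973 0.    ]
```

View pics/scene0.png

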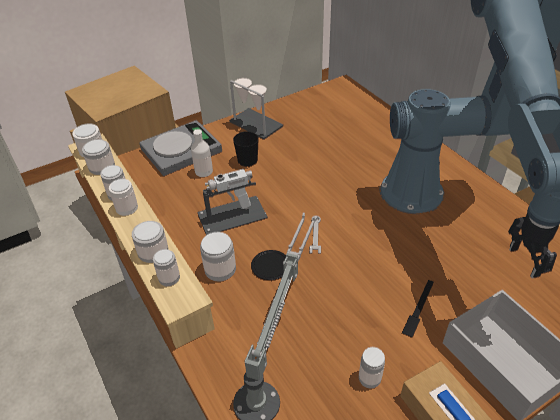

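View pics/top0.png

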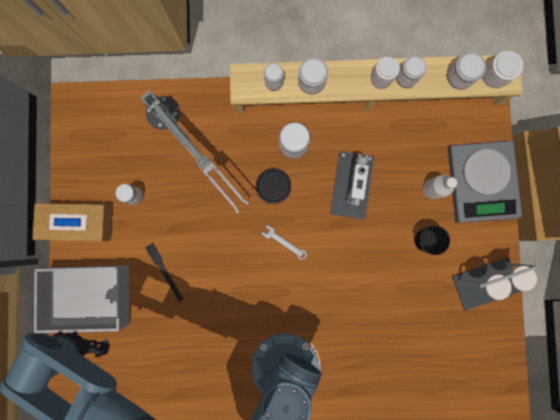

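The scene picture shows the gun in its stand at about (230,182) and the fork open towards the robot at (312,215), with its column at (255,400). In the top picture the gun is at (360,180), nozzle up, and the fork prongs run from (245,212) up-left to (205,165). Next I'll get the headings from depth.

```bash
python3 - <<'E'
from h import *
np.set_printoptions(precision=4,suppress=True)
p=shot("top")
def pca(c):
    m=c.mean(0);w,v=np.linalg.eigh(np.cov(c[:,:2].T));return m,v[:,1],np.sqrt(w)
for k,lo,hi in(("gun",.16,.2),("fork",.235,.27)):
    for r in eyes.outline_of(k,p)[:1]:
        c=cloud(p,r["region"]);print(k,r["confidence"],len(c),np.percentile(c[:,2],[5,50,95]))
        d=c[(c[:,2]>lo)&(c[:,2]<hi)]
        if len(d)>5:
            m,v,w=pca(d);print(len(d),m,"yaw",np.arctan2(v[1],v[0]),w, "extent",np.ptp((d[:,:2]-m[:2])@v))
c=cloud(p);d=c[(c[:,2]>.3)&(c[:,0]>.4)];print("high",d.min(0),d.max(0))
E
```

```text
gun 0.96 605 [0.1493 0.1769 0.1864]
558 [ 0.5957 -0.2424  0.1771] yaw 2.9535512624459814 [0.0105 0.0401] extent 0.152910283328807
fork 0.75 138 [0.2395 0.2492 0.2578]
135 [0.6365 0.2082 0.2493] yaw 0.8094336793036694 [0.0103 0.0215] extent 0.12686492153976553Traceback (most recent call last):
  File "<stdin>", line 12, in <module>
    return umr_minimum(a, axis, None, out, keepdims, initial, where)
ValueError: zero-size array to reduction operation minimum which has no identity
```

Call:
{"api": "jog_arm", "payload": {"fingers": [1, 1, 1, 1, 1, 1, 1, 1, 1, 1, 1, 1, 1, 1, 1, 1, 1, 1], "linear": [[0, 0, -3.5], [0, 0, -3.5], [0, 0, -3.5], [0, 0, -3.5], [0, 0, -3.5], [-2.7, -2.3, 0], [-2.7, -2.3, 0], [-2.7, -2.3, 0], [-2.7, -2.3, 0], [-2.7, -2.3, 0], [-2.7, -2.3, 0], [-2.7, -2.3, 0], [-2.7, -2.3, 0], [-2.7, -2.3, 0], [-2.7, -2.3, 0], [-2.7, -2.3, 0], [-2.7, -2.3, 0], [0, 0, 0]], "spin": [0, 0, 0, 0, 0, 0, 0, 0, 0, 0, 0, 0, 0, 0, 0, 0, 0, 0]}}

```text
clock: 3.1
eef_pos: [0.3949, 0.1965, 0.4061]
tool_rot: [0.0, 0.14, 0.99, -0.001]
wrist_force: [-0.2, 0.1, 0.2]
width: 1.003
grasp_force: 0.0
```

```bash
python3 - <<'E'
from h import *
np.set_printoptions(precision=4,suppress=True)
p=shot("wrist");print(p["mount"],p["fx"])
cv2.imwrite("pics/w1.png",p["img"][:,:,::-1])
for k,z in dict(fork_seat=.25,fork_entry=.25,fork_bar=.242,bar_end=.196,gun_grip=.164).items():
    for r in eyes.landmark_of(k,p)[:1]: print(k,r["confidence"],np.array(r["xy"])*[560,420],atz(p,r["xy"],z))
E
```

```text
[[ 0.0007  0.9449  0.3274  0.0837]
 [ 1.     -0.0003 -0.0014 -0.0003]
 [-0.0013  0.3274 -0.9449 -0.143 ]
 [ 0.      0.      0.      1.    ]] 300.47097808733116
fork_seat 0.65 [289.296 330.792] [0.5767 0.1613 0.25  ]
fork_entry 0.83 [236.488 303.702] [0.5208 0.1114 0.25  ]
fork_bar 0.68 [334.096 353.304] [0.635  0.2064 0.242 ]
bar_end 0.87 [340.928 340.62 ] [0.6624 0.2193 0.196 ]
```

View pics/w1.png

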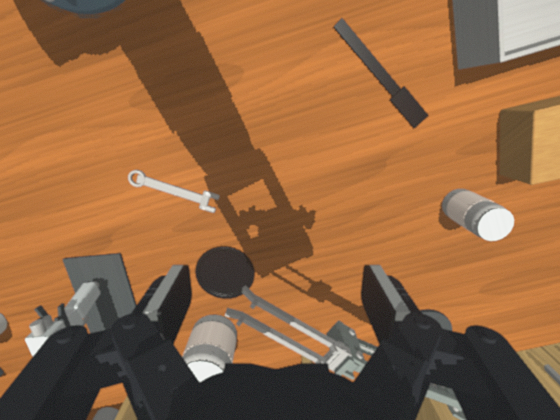

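Call:
{"api": "jog_arm", "payload": {"fingers": [1, 1, 1, 1, 1, 1, 1, 1, 1, 1, 1, 1, 1, 1, 1, 1], "linear": [[-2.5, 0.1, 0], [-2.5, 0.1, 0], [-2.5, 0.1, 0], [-2.5, 0.1, 0], [-2.5, 0.1, 0], [-2.5, 0.1, 0], [-2.5, 0.1, 0], [0, 0, 0], [0, 0, 0], [0, 0, 0], [0, 0, 0], [0, 0, 0], [0, 0, 0], [0, 0, 0], [0, 0, 0], [0, 0, 0]], "spin": [0, 0, 0, 0, 0, 0, 0, -0.135, -0.135, -0.135, -0.135, -0.135, -0.135, -0.135, 0, 0]}}

```text
clock: 5.0
eef_pos: [0.5632, 0.1595, 0.4063]
tool_rot: [-0.0, -0.327, 0.945, 0.0]
wrist_force: [0.3, 0.2, -0.5]
width: 0.998
grasp_force: 0.0
```

```bash
python3 - <<'E'
from h import *
np.set_printoptions(precision=4,suppress=True)
s=manip.read_state();print(s["eef_pos"],s["qd"][:2],s["joint_positions"])
p=shot("wrist");cv2.imwrite("pics/w2.png",p["img"][:,:,::-1])
for k,z in dict(fork_seat=.25,fork_entry=.25,fork_bar=.242).items():
    for r in eyes.landmark_of(k,p)[:1]: print(k,r["confidence"],np.array(r["xy"])*[560,420],atz(p,r["xy"],z))
c=cloud(p);np.save("c2.npy",c)
d=c[(c[:,2]>.235)&(c[:,2]<.275)&(np.hypot(c[:,0]-.577,c[:,1]-.16)<.09)]
f=np.array([np.cos(.68),np.sin(.68)]);n=np.array([-f[1],f[0]])
l=(d[:,:2]-[.577,.16])@np.stack([f,n],1)
print(len(d),np.histogram(d[:,2],10))
for a in np.arange(-.09,.09,.015):
    q=l[(l[:,0]>=a)&(l[:,0]<a+.015)];
    for sg in (-1,1):
        t=q[(q[:,1]*sg>0)]
        if len(t): print(round(a,3),sg,len(t),np.percentile(t[:,1],[2,50,98]))
E
```

```text
[0.5632 0.1595 0.4063] [-0.0085  0.0002] [ 0.0732  0.1197  1.3311  0.      1.6908 -2.1645]
fork_seat 0.86 [267.288 195.888] [0.5769 0.158  0.25  ]
fork_bar 0.81 [269.976 257.208] [0.6357 0.2071 0.242 ]
2364 (array([  19,   28,   45,   53,   98, 1281,  530,   63,  142,  105]), array([0.2356, 0.2381, 0.2407, 0.2432, 0.2458, 0.2483, 0.2509, 0.2534,
       0.2559, 0.2585, 0.261 ]))
-0.09 -1 21 [-0.0246 -0.0217 -0.0194]
-0.09 1 24 [0.0139 0.0163 0.0187]
-0.075 -1 114 [-0.0236 -0.0192 -0.0149]
-0.075 1 95 [0.0098 0.0138 0.0177]
-0.06 -1 100 [-0.0205 -0.017  -0.0146]
-0.06 1 84 [0.0097 0.0121 0.0147]
-0.045 -1 99 [-0.0204 -0.0174 -0.0146]
-0.045 1 89 [0.0095 0.0125 0.0146]
-0.03 -1 101 [-0.0203 -0.0171 -0.0144]
-0.03 1 80 [0.0104 0.0125 0.0155]
-0.015 -1 84 [-0.02   -0.0168 -0.0143]
-0.015 1 83 [0.0102 0.0124 0.0155]
0.0 -1 89 [-0.0201 -0.017  -0.0142]
0.0 1 83 [0.0101 0.0123 0.0154]
0.015 -1 83 [-0.0201 -0.0168 -0.0141]
0.015 1 78 [0.0099 0.0131 0.0154]
0.03 -1 80 [-0.0197 -0.0164 -0.0141]
0.03 1 66 [0.0099 0.0131 0.0153]
0.045 -1 99 [-0.0199 -0.0166 -0.0139]
0.045 1 81 [0.0107 0.013  0.0152]
0.06 -1 171 [-0.0196 -0.0099 -0.0006]
0.06 1 126 [0.0005 0.0073 0.0151]
0.075 -1 235 [-0.018  -0.0087 -0.0007]
0.075 1 199 [0.0003 0.0072 0.0151]
```

View pics/w2.png

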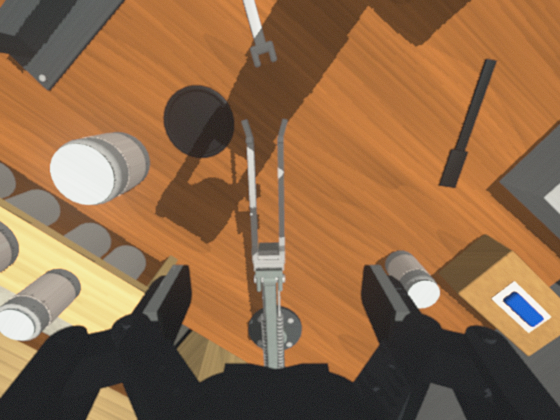

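```bash
python3 - <<'E'
from h import *
np.set_printoptions(precision=4,suppress=True)
c=np.load("c2.npy")
f=np.array([np.cos(.685),np.sin(.685)]);n=np.array([-f[1],f[0]])
o=np.array([.577,.16])-.0021*n
l=np.c_[(c[:,:2]-o)@np.stack([f,n],1),c[:,2]]
k=(abs(l[:,0])<.13)&(abs(l[:,1])<.03)&(l[:,2]>.2)&(l[:,2]<.3);l=l[k]
print("prong end",np.sort(l[:,0])[:15])
for a in np.arange(-.09,.13,.004):
    q=l[(l[:,0]>=a)&(l[:,0]<a+.004)]
    if len(q): m=q[abs(q[:,1])<.01];print(round(a,3),len(q),"zmax",np.percentile(q[:,2],[50,95]),"mid",len(m),np.median(m[:,2]) if len(m) else 0)
print(o)
E
```

```text
prong end [-0.0786 -0.0785 -0.0783 -0.0782 -0.0779 -0.0779 -0.0778 -0.0778 -0.0777
 -0.0776 -0.0776 -0.0775 -0.0774 -0.0774 -0.077 ]
-0.082 4 zmax [0.2456 0.2497] mid 0 0
-0.078 52 zmax [0.2506 0.2517] mid 0 0
-0.074 56 zmax [0.2505 0.2515] mid 0 0
-0.07 46 zmax [0.2504 0.2516] mid 0 0
-0.066 60 zmax [0.2505 0.2589] mid 0 0
-0.062 64 zmax [0.2592 0.2608] mid 0 0
-0.058 39 zmax [0.2512 0.2592] mid 0 0
-0.054 51 zmax [0.2505 0.2517] mid 0 0
-0.05 52 zmax [0.2503 0.2513] mid 0 0
-0.046 54 zmax [0.2505 0.2516] mid 0 0
-0.042 54 zmax [0.2504 0.2514] mid 0 0
-0.038 49 zmax [0.2506 0.2513] mid 0 0
-0.034 45 zmax [0.2505 0.2517] mid 0 0
-0.03 46 zmax [0.2505 0.2514] mid 0 0
-0.026 52 zmax [0.2504 0.2517] mid 0 0
-0.022 46 zmax [0.2503 0.2518] mid 0 0
-0.018 48 zmax [0.2505 0.2516] mid 0 0
-0.014 45 zmax [0.2505 0.2515] mid 0 0
-0.01 43 zmax [0.2506 0.2515] mid 0 0
-0.006 45 zmax [0.2504 0.2516] mid 0 0
-0.002 50 zmax [0.2503 0.2514] mid 0 0
0.002 47 zmax [0.2507 0.2514] mid 0 0
0.006 42 zmax [0.2503 0.2515] mid 0 0
0.01 43 zmax [0.2505 0.252 ] mid 0 0
0.014 43 zmax [0.2506 0.2515] mid 0 0
0.
[... 657 characters left out ...]
 0.24955101076434882
0.082 242 zmax [0.2503 0.2573] mid 157 0.25024816585130094
0.086 84 zmax [0.2567 0.2576] mid 55 0.25674429183123926
0.09 47 zmax [0.2566 0.2576] mid 31 0.2566025721213256
0.094 10 zmax [0.2504 0.2513] mid 0 0
0.098 70 zmax [0.2469 0.2509] mid 31 0.24636086040782362
0.102 98 zmax [0.247  0.2508] mid 60 0.24678508957712258
0.106 67 zmax [0.2481 0.2512] mid 32 0.24677733880649752
0.11 41 zmax [0.2487 0.2509] mid 18 0.24524804102793413
0.114 31 zmax [0.2427 0.2507] mid 24 0.24251772979505462
0.118 28 zmax [0.2419 0.2427] mid 28 0.24193183904695695
0.122 29 zmax [0.2412 0.2418] mid 29 0.24118364230750478
0.126 28 zmax [0.24   0.2409] mid 28 0.23998327718739298
[0.5783 0.1584]
```

The wrist picture shows the fork prongs from (247,125) to (270,260), with the bar at (270,257). The seat is at (0.577, 0.158), yaw 0.685. Next, the gun.

Call:
{"api": "jog_arm", "payload": {"fingers": [1, 1, 1, 1, 1, 1, 1, 1, 1, 1, 1, 1, 1, 1, 1, 1, 1, 1, 1, 1], "linear": [[1.72, -2.56, 0.3], [1.72, -2.56, 0.3], [1.72, -2.56, 0.3], [1.72, -2.56, 0.3], [1.72, -2.56, 0.3], [1.72, -2.56, 0.3], [1.72, -2.56, 0.3], [1.72, -2.56, 0.3], [1.72, -2.56, 0.3], [1.72, -2.56, 0.3], [1.72, -2.56, 0.3], [1.72, -2.56, 0.3], [1.72, -2.56, 0.3], [0, 0, 0], [0, 0, 0], [0, 0, 0], [0, 0, 0], [0, 0, 0], [0, 0, 0], [0, 0, 0]], "spin": [0, 0, 0, 0, 0, 0, 0, 0, 0, 0, 0, 0, 0, 0.1425, 0.1425, 0.1425, 0.1425, 0.1425, 0.1425, 0]}}

```text
clock: 7.2
eef_pos: [0.5945, -0.2412, 0.3673]
tool_rot: [-0.0, 0.094, 0.996, 0.0]
wrist_force: [0.1, -0.7, 0.0]
width: 1.001
grasp_force: 0.0
```

```bash
python3 - <<'E'
from h import *
np.set_printoptions(precision=4,suppress=True)
s=manip.read_state();T=tcpT(s);print(s["eef_pos"],s["wrist_force"],"theta",np.arctan2(T[1,0],T[0,0]))
p=shot("wrist");cv2.imwrite("pics/w3.png",p["img"][:,:,::-1])
for k,z in dict(gun_grip=.164,stand_seat=.14,gun_neck=.136).items():
    for r in eyes.landmark_of(k,p)[:1]: print(k,r["confidence"],atz(p,r["xy"],z))
c=cloud(p);np.save("c3.npy",c)
for r in eyes.outline_of("gun",p)[:1]:
    d=cloud(p,r["region"]);d=d[(d[:,2]>.172)&(d[:,2]<.183)]
    rc=cv2.minAreaRect(d[:,:2].astype(np.float32)*1000);print(len(d),rc)
    w,v=np.linalg.eigh(np.cov(d[:,:2].T));f=v[:,1]*np.sign(v[0,1]);print("yaw",np.arctan2(f[1],f[0]))
    f=np.array([np.cos(-.188),np.sin(-.188)]);n=np.array([-f[1],f[0]]);l=(d[:,:2]-[.594,-.245])@np.stack([f,n],1)
    for a in np.arange(-.09,.09,.01):
        q=l[(l[:,0]>=a)&(l[:,0]<a+.01)]
        if len(q): print(round(a,3),len(q),q[:,1].min(),q[:,1].max())
E
```

```text
[ 0.5945 -0.2412  0.3673] [ 0.0576 -0.6645  0.0248] theta 2.9535126339886166
gun_grip 0.67 [ 0.594  -0.2456  0.164 ]
3201 ((596.5530395507812, -243.86032104492188), (37.763301849365234, 146.5807647705078), 78.75647735595703)
yaw -0.18618384289037798
-0.08 13 -0.00522170397346288 0.0065948058172580395
-0.07 140 -0.006407240598930963 0.008811606442421098
-0.06 174 -0.01524449289613281 0.01856989163738808
-0.05 306 -0.016315763213524435 0.019858797241786783
-0.04 308 -0.016419229709038956 0.02005496700925696
-0.03 304 -0.01556373988233404 0.02016559321180712
-0.02 290 -0.016929885841763366 0.020401575434304372
-0.01 297 -0.017166670439084156 0.020515262453683427
-0.0 274 -0.017307874954384073 0.019499581861062088
0.01 261 -0.016224742044690037 0.019625015941547332
0.02 218 -0.016515514010641948 0.01977968027331293
0.03 103 -0.016832001729928023 0.019930521738673945
0.04 141 -0.016964730629433333 0.020086602793464234
0.05 139 -0.01569553000708261 0.018910244926916817
0.06 169 -0.011326937693571652 0.01566833697760087
0.07 64 -0.011366922169076345 0.015696120467635865
```

View pics/w3.png

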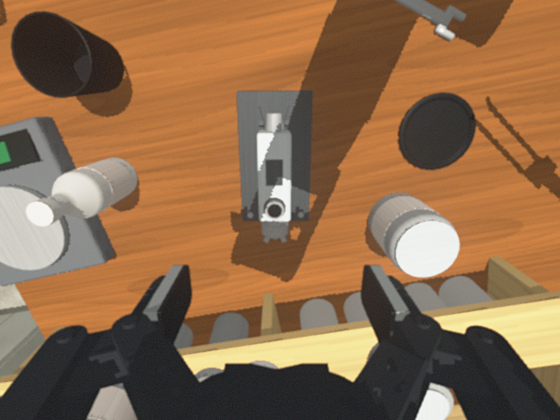

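The wrist picture shows the gun at (274,170): its cup socket and nozzle point down the image (+x), and it is centred between the fingers. Going down to grip.

Call:
{"api": "jog_arm", "payload": {"fingers": [1, 1, 1, 1, 1, 1, 1, 1, 1, 1, -1, -1, -1, -1, -1, -1, -1, -1], "linear": [[-0.1, -0.23, 3], [0, 0, 3], [0, 0, 3], [0, 0, 3], [0, 0, 3], [0, 0, 3], [0, 0, 2], [0, 0, 1.3], [0, 0, 0.5], [0, 0, 0], [0, 0, 0], [0, 0, 0], [0, 0, 0], [0, 0, 0], [0, 0, 0], [0, 0, 0], [0, 0, 0], [0, 0, 0]], "spin": [0, 0, 0, 0, 0, 0, 0, 0, 0, 0, 0, 0, 0, 0, 0, 0, 0, 0], "force": 60}}

```text
clock: 9.25
eef_pos: [0.5958, -0.2439, 0.1505]
tool_rot: [0.001, 0.093, 0.996, -0.0]
wrist_force: [-0.1, 0.7, 6.3]
width: 0.431
grasp_force: 62.3
```

Call:
{"api": "jog_arm", "payload": {"fingers": [-1, -1, -1, -1, -1, -1, -1, -1, -1, -1, -1, -1, -1], "linear": [[0, 0, -0.5], [0, 0, -0.7], [0, 0, -1.5], [0, 0, -2.5], [0, 0, -2.5], [0, 0, -2.5], [0, 0, -2.5], [0, 0, -2.5], [0, 0, -2.5], [0, 0, -1.5], [0, 0, -0.5], [0, 0, 0], [0, 0, 0]], "spin": [0, 0, 0, 0, 0, 0, 0, 0, 0, 0, 0, 0, 0]}}

```text
clock: 10.55
eef_pos: [0.5947, -0.2434, 0.345]
tool_rot: [-0.001, 0.093, 0.996, 0.0]
wrist_force: [-0.5, -0.2, -0.1]
width: -0.002
grasp_force: 0.0
```

```bash
python3 - <<'E'
from h import *
np.set_printoptions(precision=4,suppress=True)
s=manip.read_state();T=tcpT(s);print(s["eef_pos"],s["wrist_force"],s["wrist_torque"],s["grasp_force"])
p=shot("wrist");cv2.imwrite("pics/w4.png",p["img"][:,:,::-1])
Ti=np.linalg.inv(T)
for q in ("wrist","scene"):
    if q!="wrist": p=shot(q)
    for r in eyes.outline_of("gun",p)[:1]:
        d=cloud(p,r["region"]);l=d@Ti[:3,:3].T+Ti[:3,3]
        print(q,r["confidence"],len(l),np.percentile(l,[1,50,99],axis=0))
        if q=="wrist":
            np.save("g4.npy",l)
            # points: tool x = -gun x, tool z down. profile of z along x
            for a in np.arange(-.1,.1,.006):
                m=l[(l[:,0]>=a)&(l[:,0]<a+.006)]
                if len(m)>3: print(round(a,3),len(m),"y",np.percentile(m[:,1],[2,98]),"z",np.percentile(m[:,2],[2,50,98]))
    for k in("gun_grip","gun_neck"):
        for r in eyes.landmark_of(k,p)[:1]: 
            w=atz(p,r["xy"],T[2,3]+(.015 if k=="gun_grip" else -.013)); print(k,r["confidence"],Ti[:3,:3]@w+Ti[:3,3])
E
```

```text
[ 0.5947 -0.2434  0.345 ] [-0.531  -0.2438 -0.1147] [-0.0209 -0.0297  0.0487] 0.0
wrist 0.86 6010 [[-0.0608 -0.0103  0.1086]
 [ 0.0172  0.0104  0.1276]
 [ 0.0856  0.0306  0.1589]]
-0.076 5 y [-0.0017  0.0566] z [0.2063 0.3354 0.3359]
-0.07 12 y [0.0219 0.0566] z [0.1218 0.1232 0.3377]
-0.064 47 y [0.0135 0.0298] z [0.1218 0.1235 0.1439]
-0.058 23 y [-0.0034  0.0244] z [0.1123 0.1169 0.1236]
-0.052 189 y [-0.0033  0.0282] z [0.1103 0.1138 0.1237]
-0.046 222 y [-0.0034  0.0292] z [0.1118 0.1151 0.1315]
-0.04 237 y [-0.0004  0.0266] z [0.1131 0.1186 0.1277]
-0.034 138 y [-0.0086  0.0299] z [0.1149 0.1184 0.1433]
-0.028 218 y [-0.0085  0.0319] z [0.114  0.1174 0.142 ]
-0.022 235 y [-0.0085  0.0318] z [0.1073 0.1158 0.1416]
-0.016 284 y [-0.0089  0.0311] z [0.1077 0.1116 0.1447]
-0.01 307 y [-0.0083  0.0304] z [0.1091 0.1139 0.1397]
-0.004 352 y [-0.0093  0.0296] z [0.1112 0.1218 0.1424]
0.002 282 y [-0.0094  0.0298] z [0.1214 0.1243 0.1462]
0.008 279 y [-0.0093  0.0293] z [0.1227 0.1256 0.144 ]
0.014 290 y [-0.0092  0.0293] z [0.1242 0.1267 0.1427]
0.02 292 y [-0.0094  0.0302] z [0.1251 0.128  0.1445]
0.026 290 y [-0.0093  0.0295] z [0.1266 0.1293 0.144 ]
0.032 299 y [-0.0102  0.0291] z [0.1278 0.1304 0.1498]
0.038 298 y [-0.0101  0.029 ] z [0.1293 0.132  0.1491]
0.044 296 y [-0.0101  0.0281] z [0.1306 0.1336 0.1494]
0.05 305 y [-0.0099  0.0288] z [0.1318 0.135  0.1463]
0.056 308 y [-0.0109  0.0287] z [0.1335 0.1364 0.1592]
0.062 292 y [-0.0087  0.0277] z [0.1348 0.1377 0.1483]
0.068 179 y [-0.0058  0.0259] z [0.1363 0.1414 0.1474]
0.074 125 y [0.0005 0.0161] z [0.1414 0.1434 0.1497]
0.08 133 y [0.0005 0.017 ] z [0.1426 0.1452 0.1504]
0.086 56 y [0.0014 0.016 ] z [0.144  0.146  0.1486]
gun_grip 0.75 [ 0.0531  0.0045 -0.0149]
scene 0.77 767 [[-0.0565 -0.0021  0.111 ]
 [ 0.0198  0.023   0.1411]
 [ 0.0831  0.0388  0.275 ]]
gun_grip 0.58 [-0.0251  0.1969 -0.0149]
gun_neck 0.66 [-0.0086  0.1971  0.0131]
```

View pics/w4.png

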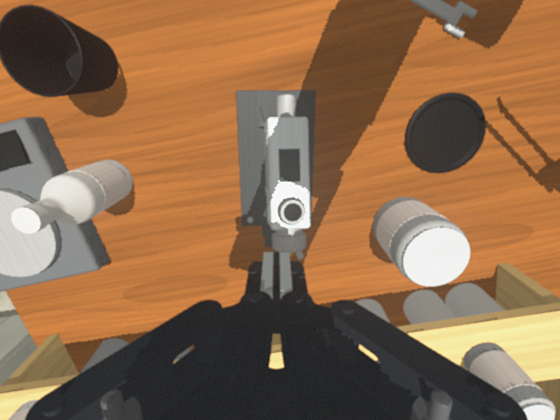

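The lift was wrong: the wide handle cannot pass up through the stand's fork, so the fingers slipped off (gun seen tilted at (290,170)). I'll see how it settled.

```bash
cat > gun.py <<'E'
from h import *
np.set_printoptions(precision=4,suppress=True)
def gunpose(p,seat=(.595,-.2436),yaw=-.19,show=True):
    r=eyes.outline_of("gun",p)[0];d=cloud(p,r["region"])
    f=np.array([np.cos(yaw),np.sin(yaw)]);n=np.array([-f[1],f[0]])
    l=np.c_[(d[:,:2]-seat)@np.stack([f,n],1),d[:,2]]
    l=l[l[:,2]>.1]
    if show:
        for a in np.arange(-.1,.1,.01):
            m=l[(l[:,0]>=a)&(l[:,0]<a+.01)]
            if len(m)>3: print(round(a,3),len(m),"y",np.percentile(m[:,1],[2,98]),"z",np.percentile(m[:,2],[2,50,98]))
    return l
E
python3 - <<'E'
from gun import *
for i in range(2):
    p=shot("wrist");l=gunpose(p)
cv2.imwrite("pics/w5.png",p["img"][:,:,::-1])
p=shot("scene");im=p["img"][130:250,150:310,::-1];cv2.imwrite("pics/s5.png",cv2.resize(im,None,fx=5,fy=5,interpolation=cv2.INTER_CUBIC))
print(manip.read_state()["clock"])
E
```

```text
-0.09 178 y [0.0011 0.0168] z [0.1958 0.2003 0.2027]
-0.08 238 y [-0.0018  0.0223] z [0.196  0.2025 0.2071]
-0.07 487 y [-0.0093  0.028 ] z [0.1971 0.2078 0.2108]
-0.06 505 y [-0.0114  0.0287] z [0.1846 0.2098 0.2127]
-0.05 498 y [-0.0117  0.0288] z [0.181  0.2121 0.2152]
-0.04 490 y [-0.0091  0.0292] z [0.2022 0.2145 0.2174]
-0.03 476 y [-0.0099  0.0293] z [0.1947 0.2167 0.2197]
-0.02 468 y [-0.0093  0.0294] z [0.1996 0.2189 0.2218]
-0.01 479 y [-0.0094  0.0297] z [0.2    0.2208 0.2246]
-0.0 556 y [-0.0083  0.0307] z [0.2025 0.2259 0.2356]
0.01 429 y [-0.0077  0.0313] z [0.2064 0.2336 0.2372]
0.02 344 y [-0.0084  0.0313] z [0.2008 0.2276 0.2355]
0.03 315 y [-0.0019  0.0268] z [0.2137 0.226  0.2317]
0.04 343 y [-0.0022  0.0282] z [0.2198 0.2307 0.2338]
0.05 63 y [-0.0021  0.0262] z [0.2201 0.2275 0.2336]
0.06 25 y [0.0219 0.027 ] z [0.2203 0.2216 0.2231]
-0.09 201 y [0.0002 0.0167] z [0.1954 0.2    0.2026]
-0.08 245 y [-0.0017  0.0222] z [0.1962 0.2023 0.2074]
-0.07 466 y [-0.0098  0.0283] z [0.1937 0.2077 0.2107]
-0.06 522 y [-0.0102  0.0286] z [0.1926 0.2098 0.2129]
-0.05 487 y [-0.0104  0.0289] z [0.1922 0.2123 0.2154]
-0.04 499 y [-0.0105  0.0301] z [0.1905 0.2145 0.2175]
-0.03 492 y [-0.0107  0.0301] z [0.1868 0.2168 0.2196]
-0.02 480 y [-0.0107  0.0303] z [0.1863 0.2189 0.2214]
-0.01 492 y [-0.0095  0.0305] z [0.195  0.2209 0.2256]
-0.0 557 y [-0.0092  0.0307] z [0.2018 0.2261 0.2353]
0.01 435 y [-0.0084  0.0319] z [0.202  0.2332 0.2376]
0.02 349 y [-0.0085  0.0319] z [0.2005 0.2278 0.236 ]
0.03 321 y [-0.0022  0.0272] z [0.2139 0.2258 0.2319]
0.04 358 y [-0.0031  0.0294] z [0.2177 0.2306 0.2337]
0.05 79 y [-0.0026  0.0282] z [0.2198 0.2282 0.2331]
0.06 27 y [0.018  0.0274] z [0.2204 0.2216 0.2233]
11.2
```

View pics/s5.png

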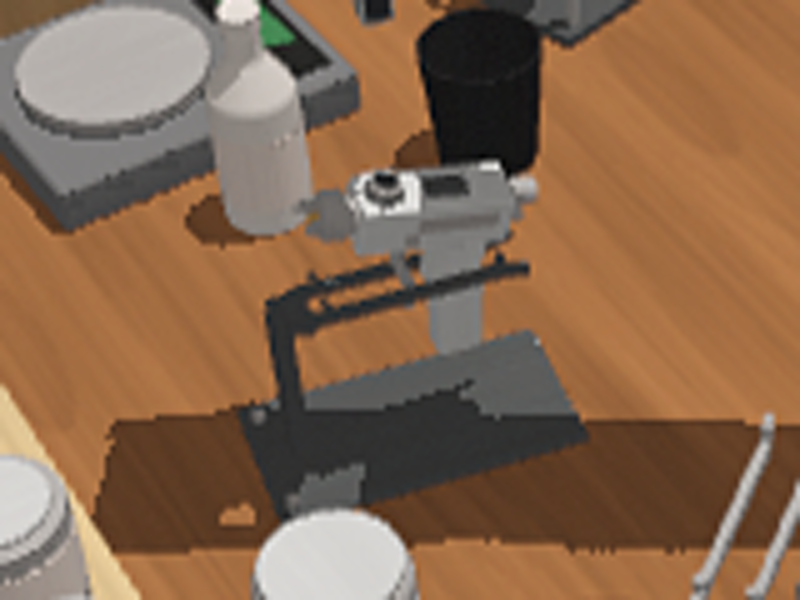

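The gun is wedged but stable: nose up, shifted back, with its handle jammed at the prongs. I'll fit its pose from the body's top plane.

```bash
cat >> gun.py <<'E'
def fit(p):
    l=gunpose(p,show=False)
    A=l[(l[:,0]>-.07)&(l[:,0]<0)]
    for i in range(8):
        c,*_=np.linalg.lstsq(np.c_[A[:,:2],np.ones(len(A))],A[:,2],rcond=None)
        e=A[:,2]-np.c_[A[:,:2],np.ones(len(A))]@c; A=A[abs(e)<max(.0015,2*e.std())] if i<7 else A
    rc=cv2.minAreaRect((A[:,:2]*1000).astype(np.float32))
    print("slope x,y",c[:2],"z0",c[2],"n",len(A),"rect",rc);return A,c
E
python3 - <<'E'
from gun import *
A,c=fit(shot("wrist"))
s=manip.read_state();print(s["eef_pos"])
for a in np.arange(-.08,.02,.02):
    m=A[(A[:,0]>=a)&(A[:,0]<a+.02)]
    if len(m)>9: print(round(a,3),np.percentile(m[:,1],[2,98]))
E
```

```text
slope x,y [ 0.2255 -0.1258] z0 0.22382748304934258 n 2912 rect ((-34.7562370300293, 11.470465660095215), (70.37947845458984, 36.98928451538086), 2.246065616607666)
[ 0.5951 -0.2436  0.3464]
-0.08 [-0.007   0.0268]
-0.06 [-0.0061  0.0285]
-0.04 [-0.006   0.0292]
-0.02 [-0.0051  0.03  ]
```

Call:
{"api": "jog_arm", "payload": {"fingers": [1, 1, 1, 1, 1, 1, 1, 1, 1, 1, 1, 1, 1, -1, -1, -1, -1, -1, -1], "linear": [[0.9, 0.35, 0], [1, 0.35, 0], [0, 0, 0], [0, 0, 0], [0, 0, 0], [0, 0, 0], [0, 0, 2], [0, 0, 2.5], [0, 0, 3], [0, 0, 3], [0, 0, 3], [0, 0, 2], [0, 0, 0.5], [0, 0, 0], [0, 0, 0], [0, 0, 0], [0, 0, 0], [0, 0, 0], [0, 0, 0]], "spin": [0, 0, 0, 0, 0, 0, 0, 0, 0, 0, 0, 0, 0, 0, 0, 0, 0, 0, 0], "force": 30}}

```text
clock: 13.2
eef_pos: [0.5785, -0.234, 0.1876]
tool_rot: [0.001, 0.093, 0.996, -0.001]
wrist_force: [1.4, -3.1, 3.1]
width: 0.45
grasp_force: 30.7
```

```bash
python3 - <<'E'
from gun import *
s=manip.read_state();print(s["eef_pos"],s["wrist_force"],s["wrist_torque"],s["width"],s["grasp_force"])
fit(shot("wrist"))
E
```

```text
[ 0.5785 -0.234   0.1876] [ 1.3876 -3.088   3.1092] [-0.3744 -0.2046  0.0872] 0.4495001300968865 30.71646303869784
slope x,y [ 0.2103 -0.0644] z0 0.2207588317476765 n 12340 rect ((-34.92374801635742, 6.383279800415039), (70.34912872314453, 37.06239700317383), 1.0315524339675903)
```

Call:
{"api": "jog_arm", "payload": {"fingers": [-1, -1, -1, -1, -1, -1, -1], "linear": [[0, -0.1, 0.3], [0, -0.1, 0.3], [0, -0.1, 0.3], [0, -0.1, 0.3], [0, -0.1, 0.3], [0, -0.1, 0], [0, 0, 0]], "spin": [0, 0, 0, 0, 0, 0, 0]}}

```text
clock: 14.0
eef_pos: [0.5763, -0.2388, 0.1708]
tool_rot: [-0.0, 0.093, 0.996, 0.001]
wrist_force: [-0.5, 1.6, -4.8]
width: 0.448
grasp_force: 30.5
```

```bash
python3 - <<'E'
from gun import *
s=manip.read_state();print(s["eef_pos"],s["wrist_force"],s["wrist_torque"],s["width"],s["grasp_force"])
fit(shot("wrist"))
E
```

```text
[ 0.5763 -0.2388  0.1708] [-0.5109  1.5775 -4.8125] [ 0.2803  0.0069 -0.0401] 0.4478913762893865 30.50552803091705
slope x,y [ 0.205  -0.0577] z0 0.2035901629089886 n 12391 rect ((-35.027381896972656, 1.2350101470947266), (70.30404663085938, 37.19105911254883), 0.8025473952293396)
```

Call:
{"api": "jog_arm", "payload": {"fingers": [-1, -1, -1, -1, -1, -1, -1, -1, -1, -1, -1, -1, -1, -1, -1, -1], "linear": [[-0.4, 0, 0], [-0.5, 0, 0], [-0.5, 0, 0], [-0.4, -0.05, 0], [0, 0, 0.3], [0, 0, 0.3], [0, 0, 0.3], [0, 0, 0.2], [0, 0, 0.2], [0, 0, 0.2], [0, 0, 0.2], [0, 0, 0.2], [0, 0, 0.2], [0, 0, 0.1], [0, 0, 0], [0, 0, 0]], "spin": [0, 0, 0, 0, 0, 0, 0, 0, 0, 0, 0, 0, 0, 0, 0, 0], "force": 20}}

```text
clock: 15.7
eef_pos: [0.5967, -0.2443, 0.152]
tool_rot: [0.003, 0.093, 0.996, -0.001]
wrist_force: [6.4, -1.9, 4.7]
width: 0.443
grasp_force: 20.4
```

```bash
python3 - <<'E'
from gun import *
s=manip.read_state();print(s["eef_pos"],s["wrist_force"],s["wrist_torque"],s["width"],s["grasp_force"])
p=shot("wrist");fit(p);gunpose(p)
E
```

```text
[ 0.5967 -0.2443  0.152 ] [ 6.3644 -1.8566  4.6757] [-0.3866 -0.6397  0.0733] 0.44344341152711025 20.405386984348297
slope x,y [ 0.0795 -0.0002] z0 0.1812907145243715 n 9433 rect ((-34.71270751953125, -0.6193695068359375), (69.64282989501953, 37.384029388427734), 0.45484936237335205)
-0.07 1033 y [-0.0093  0.0073] z [0.1667 0.1738 0.1759]
-0.06 981 y [-0.0094  0.0078] z [0.1676 0.1745 0.1764]
-0.05 2772 y [-0.0184  0.0169] z [0.1503 0.1778 0.1795]
-0.04 1980 y [-0.0183  0.0172] z [0.1773 0.1788 0.1801]
-0.03 1935 y [-0.0185  0.0173] z [0.1777 0.1793 0.1806]
-0.02 1748 y [-0.0182  0.0173] z [0.1784 0.1801 0.1813]
-0.01 1641 y [-0.0182  0.0173] z [0.1789 0.1806 0.1818]
-0.0 1524 y [-0.0183  0.0172] z [0.1794 0.181  0.1823]
0.01 1447 y [-0.0182  0.0172] z [0.1799 0.1814 0.1825]
0.02 2053 y [-0.0177  0.0171] z [0.1806 0.183  0.1926]
0.03 486 y [-0.0184  0.0184] z [0.1804 0.1824 0.1914]
```

Call:
{"api": "jog_arm", "payload": {"fingers": [0.3, 0.3, 0.3, 0.3, 0.3, 0.3], "linear": [[0, 0, 0], [0, 0, 0], [0, 0, 0], [0, 0, 0], [0, 0, 0], [0, 0, 0]], "spin": [0, 0, 0, 0, 0, 0]}}

```text
clock: 16.45
eef_pos: [0.5941, -0.2428, 0.1491]
tool_rot: [-0.0, 0.093, 0.996, 0.0]
wrist_force: [-0.2, 0.4, -0.4]
width: 0.648
grasp_force: 0.0
```

```bash
python3 - <<'E'
from gun import *
s=manip.read_state();print(s["eef_pos"],s["wrist_force"],s["wrist_torque"],s["width"],s["grasp_force"])
p=shot("wrist");fit(p);gunpose(p)
E
```

```text
[ 0.5941 -0.2428  0.1491] [-0.1585  0.376  -0.4215] [ 0.0103 -0.0396 -0.0297] 0.6478308642635306 0.0
slope x,y [0.0316 0.0017] z0 0.17907717979528506 n 9117 rect ((-33.86184310913086, -0.7320289611816406), (67.88970184326172, 37.39167404174805), 0.6088839769363403)
-0.07 1025 y [-0.0092  0.0072] z [0.164  0.1745 0.1771]
-0.06 1014 y [-0.0092  0.0075] z [0.1683 0.175  0.1769]
-0.05 2797 y [-0.0184  0.0166] z [0.1476 0.1775 0.1794]
-0.04 2006 y [-0.0187  0.0171] z [0.1766 0.1783 0.1795]
-0.03 1826 y [-0.0186  0.0168] z [0.1769 0.1784 0.1795]
-0.02 1714 y [-0.0186  0.017 ] z [0.1769 0.1785 0.1797]
-0.01 1575 y [-0.0182  0.0172] z [0.177  0.1786 0.1799]
-0.0 1461 y [-0.0181  0.0172] z [0.177  0.1786 0.1798]
0.01 1366 y [-0.0183  0.0174] z [0.1769 0.1784 0.1795]
0.02 1776 y [-0.0179  0.0169] z [0.1771 0.1788 0.1883]
0.03 445 y [-0.0188  0.0182] z [0.176  0.1785 0.1838]
```

Call:
{"api": "jog_arm", "payload": {"fingers": [0.3, -1, -1, -1, -1, -1, -1, -1, -1, -1, -1], "linear": [[0, -0.1, 0.1], [0, 0, 0.1], [0, 0, 0], [0, 0, 0], [0, 0, 0], [0, 0, -0.2], [0, 0, -0.4], [0, 0, -0.5], [0, 0, -0.5], [0, 0, -0.2], [0, 0, 0]], "spin": [0, 0, 0, 0, 0, 0, 0, 0, 0, 0, 0], "force": 60}}

```text
clock: 17.7
eef_pos: [0.5944, -0.2441, 0.166]
tool_rot: [0.001, 0.093, 0.996, -0.0]
wrist_force: [0.0, 0.1, -3.8]
width: 0.435
grasp_force: 61.2
```

```bash
cat >> gun.py <<'E'
def inhand(p,T):
    # tool-frame: grip offset; gun x = -tool x
    r=eyes.outline_of("gun",p)[0];d=cloud(p,r["region"]);Ti=np.linalg.inv(T);l=d@Ti[:3,:3].T+Ti[:3,3]
    l=l[(l[:,2]<.03)&(l[:,2]>-.05)]
    top=np.percentile(l[(abs(l[:,0]-.03)<.015)][:,2],[50]);b=l[(l[:,2]<top+.004)&(l[:,0]>.015)&(l[:,0]<.075)]
    for i in range(6):
        c,*_=np.linalg.lstsq(np.c_[b[:,:2],np.ones(len(b))],b[:,2],rcond=None);e=b[:,2]-np.c_[b[:,:2],np.ones(len(b))]@c
        if i<5:b=b[abs(e)<.0015]
    w=b[abs(b[:,1]-np.median(b[:,1]))>.011];rear=np.percentile(w[:,0],99.5);k=l[l[:,0]>rear+.004];knob=np.percentile(k[:,0],99.5)
    ed=[np.percentile(w[(w[:,0]>a)&(w[:,0]<a+.01)][:,1],[1,99]).mean() for a in(.02,.03,.04)]
    print("top z",c[2],"slopes",c[:2],"rear->grip x",rear-.052,"knob->grip x",knob-.072,"mid y",ed)
E
python3 - <<'E'
from gun import *
s=manip.read_state();print(s["eef_pos"],s["wrist_force"],s["wrist_torque"],s["width"],s["grasp_force"])
s=manip.read_state();inhand(shot("wrist"),tcpT(s))
E
```

```text
[ 0.5944 -0.2441  0.166 ] [ 0.0011  0.1014 -3.7723] [-0.0093 -0.0265  0.0224] 0.43460242693765344 61.176438331604004
top z -0.0326447648663475 slopes [ 0.058  -0.0022] rear->grip x -0.004977487250932201 knob->grip x -0.004762008047605321 mid y [np.float64(-0.00020683572710694133), np.float64(-0.0002383290306864662), np.float64(-0.00027689895669922616)]
```

Call:
{"api": "jog_arm", "payload": {"fingers": [-1, -1, -1, -1, -1, -1, -1, -1, -1, -1, -1, -1, -1, -1, -1, -1, -1], "linear": [[0.5, 0, 0], [1, 0, 0], [1.5, 0, 0], [1.5, 0, 0], [1.5, 0, 0], [1.5, 0, 0], [1.5, 0, 0], [1.5, 0, 0], [1.5, 0, 0], [1.5, 0, 0], [1, 0, 0], [0.5, 0, -1.5], [0, 0, -2.5], [0, 0, -2.5], [0, 0, -2.5], [0, 0, -1.7], [0, 0, 0]], "spin": [0, 0, 0, 0, 0, 0, 0, 0, 0, 0, 0, 0, 0, 0, 0, 0, 0]}}

```text
clock: 19.5
eef_pos: [0.4476, -0.2171, 0.2752]
tool_rot: [0.002, 0.093, 0.996, -0.002]
wrist_force: [0.3, 0.1, -3.5]
width: 0.437
grasp_force: 61.4
```

```bash
python3 - <<'E'
from gun import *
s=manip.read_state();print(s["eef_pos"],s["wrist_force"],s["wrist_torque"],s["width"],s["grasp_force"])
inhand(shot("wrist"),tcpT(s))
E
```

```text
[ 0.4476 -0.2171  0.2752] [ 0.28    0.0769 -3.4721] [-0.027  -0.0383  0.0476] 0.4370553982504797 61.394559144973755
top z -0.03272554573007779 slopes [ 0.059  -0.0012] rear->grip x -0.005010575555773854 knob->grip x -0.004795890891771001 mid y [np.float64(-0.00032664829422057555), np.float64(-0.00033322438284532317), np.float64(-0.0002297550382367019)]
```

Call:
{"api": "jog_arm", "payload": {"fingers": [-1, -1, -1, -1, -1, -1, -1, -1, -1, -1, -1, -1, -1, -1, -1, -1, -1, -1, -1, -1], "linear": [[0.2, 1.2, 0], [0.44, 2.42, 0], [0.44, 2.42, 0], [0.44, 2.42, 0], [0.44, 2.42, 0], [0.44, 2.42, 0], [0.44, 2.42, 0], [0.44, 2.42, 0], [0.44, 2.42, 0], [0.44, 2.42, 0], [0.44, 2.42, 0], [0.25, 1.2, 0], [0, 0, 0], [0, 0, 0], [0, 0, 0], [0, 0, 0], [0, 0, 0], [0, 0, 0], [0, 0, 0], [0, 0, 0]], "spin": [0, 0, 0, 0, 0, 0, 0, 0, 0, 0, 0, 0, -0.125, -0.125, -0.125, -0.125, -0.125, -0.125, -0.125, 0]}}

```text
clock: 21.6
eef_pos: [0.4474, 0.0543, 0.2714]
tool_rot: [-0.001, -0.338, 0.941, 0.0]
wrist_force: [0.5, -0.1, -4.1]
width: 0.435
grasp_force: 61.3
```

```bash
python3 - <<'E'
from gun import *
s=manip.read_state();T=tcpT(s);print(s["eef_pos"],s["wrist_force"],"theta",np.arctan2(T[1,0],T[0,0])%(2*np.pi))
p=shot("wrist");inhand(p,T)
yaw=.685;f=np.array([np.cos(yaw),np.sin(yaw)]);n=np.array([-f[1],f[0]]);seat=np.array([.577,.158])
g=T@np.array([-.0049,-.0002,-.0187,1]);d=g[:2]-seat;print("grip in fork",d@f,d@n,g[2]-.25)
for q in ("scene","top"):
    p=shot(q)
    for k,z in dict(fork_bar=.242,fork_entry=.25,fork_seat=.25,gun_grip=g[2]).items():
        for r in eyes.landmark_of(k,p)[:1]:
            w=atz(p,r["xy"],z)[:2]-seat;print(q,k,r["confidence"],w@f,w@n)
E
```

```text
[0.4474 0.0543 0.2714] [ 0.5194 -0.1013 -4.1451] theta 3.831851256626685
top z -0.03280916227554156 slopes [ 0.0588 -0.0019] rear->grip x -0.004430745282233299 knob->grip x -0.004288249754556592 mid y [np.float64(-0.000815765377636014), np.float64(-0.0009196636512375875), np.float64(-0.0009413560578213666)]
grip in fork -0.16103383228089405 0.0014849614993705429 0.04004917597109975
scene fork_bar 0.87 0.07037459916432937 -0.00013138172422279515
scene fork_entry 0.85 -0.06806830316147307 -0.001762182323585203
scene fork_seat 0.92 -0.00312405968929246 0.005872981575458962
scene gun_grip 0.81 -0.1603587426353451 -0.00019617382431788487
top fork_bar 0.56 0.0745744488943344 0.0025899478373153004
top fork_entry 0.85 -0.08269967154253387 0.002789345496979827
top fork_seat 0.85 0.0036581684550450705 0.004846589427725961
top gun_grip 0.26 0.0805470757362025 -0.001913224194121598
```

Call:
{"api": "jog_arm", "payload": {"fingers": [-1, -1, -1, -1, -1, -1, -1, -1, -1, -1, -1, -1, -1, -1, -1, -1], "linear": [[0, -0.1, -0.3], [-0.5, 0, 0], [-1, 0, 0], [-1, 0, 0], [-1, 0, 0], [-1, 0, 0], [-1, 0, 0], [-1, 0, 0], [-1, 0, 0], [-1, 0, 0], [-1, 0, 0], [-1, 0, 0], [-1, 0, 0], [-1, 0, 0], [-0.5, 0, 0], [0, 0, 0]], "spin": [0, 0, 0, 0, 0, 0, 0, 0, 0, 0, 0, 0, 0, 0, 0, 0]}}

```text
clock: 23.8
eef_pos: [0.5494, 0.1365, 0.2751]
tool_rot: [-0.0, -0.338, 0.941, 0.0]
wrist_force: [0.5, -0.9, -3.8]
width: 0.437
grasp_force: 61.3
```

```bash
cat >> gun.py <<'E'
yaw=.685;f=np.array([np.cos(yaw),np.sin(yaw)]);n=np.array([-f[1],f[0]]);seat=np.array([.577,.158])
def status():
    p=shot("scene");s=manip.read_state();T=tcpT(s)
    print(s["clock"],"F",s["wrist_force"],"M",s["wrist_torque"],"w",s["width"],"theta",np.arctan2(T[1,0],T[0,0])%(2*np.pi))
    g=T@np.array([-.0048,-.0004,-.0187,1]);d=g[:2]-seat;print("grip in unloaded fork",d@f,d@n,g[2]-.25)
    return p,T
def side(p):
    c=cloud(p);d=np.c_[(c[:,:2]-seat)@np.stack([f,n],1),c[:,2]]
    # rear end of the fork head / cross bar: top heights of the fork just past the gun's nose
    for a in (.09,.1,.11):
        m=d[(d[:,0]>a)&(d[:,0]<a+.01)&(abs(d[:,1])<.03)&(d[:,2]>.1)]
        if len(m): print("head",a,len(m),np.percentile(m[:,2],[50,98]),"y",np.percentile(m[:,1],[2,98]))
    for a in (-.075,):
        m=d[(d[:,0]>a)&(d[:,0]<a+.01)&(abs(d[:,1])<.03)&(d[:,2]>.14)&(d[:,2]<.27)]
        if len(m): print("tips",len(m),np.percentile(m[:,2],[2,50,98]),"y",np.percentile(m[:,1],[2,50,98]))
E
python3 - <<'E'
from gun import *
p,T=status();side(p)
for k in ("fork_bar","gun_grip","fork"):
    for r in eyes.landmark_of(k,p)[:1]: print(k,r["confidence"],np.array(r["xy"])*[560,420])
im=p["img"][170:290,230:390,::-1];cv2.imwrite("pics/s6.png",cv2.resize(im,None,fx=5,fy=5,interpolation=cv2.INTER_CUBIC))
p=shot("wrist");inhand(p,T);side(p)
E
```

```text
23.85 F [ 0.213  -0.3333 -4.7957] M [-0.0112  0.0417 -0.0017] w 0.43527761974561496 theta 3.831120760516402
grip in unloaded fork -0.03062563225390904 0.00040291170845980167 0.04379087053198738
head 0.09 92 [0.2466 0.2581] y [-0.0111  0.0191]
head 0.1 64 [0.2392 0.2508] y [-0.0104  0.0209]
head 0.11 94 [0.2357 0.2512] y [-0.012   0.0187]
tips 17 [0.1702 0.2024 0.2414] y [0.0164 0.0178 0.024 ]
fork_bar 0.73 [290.92  253.512]
gun_grip 0.64 [304.584 213.192]
fork 0.93 [290.584 272.706]
top z -0.03293393314410352 slopes [ 0.0579 -0.0018] rear->grip x -0.003961152407581436 knob->grip x -0.0038835191927922147 mid y [np.float64(-0.0008466392589214049), np.float64(-0.0009486516056234386), np.float64(-0.0009732214193898473)]
tips 2 [0.2498 0.2504 0.2511] y [-0.0225 -0.0224 -0.0223]
```

View pics/s6.png

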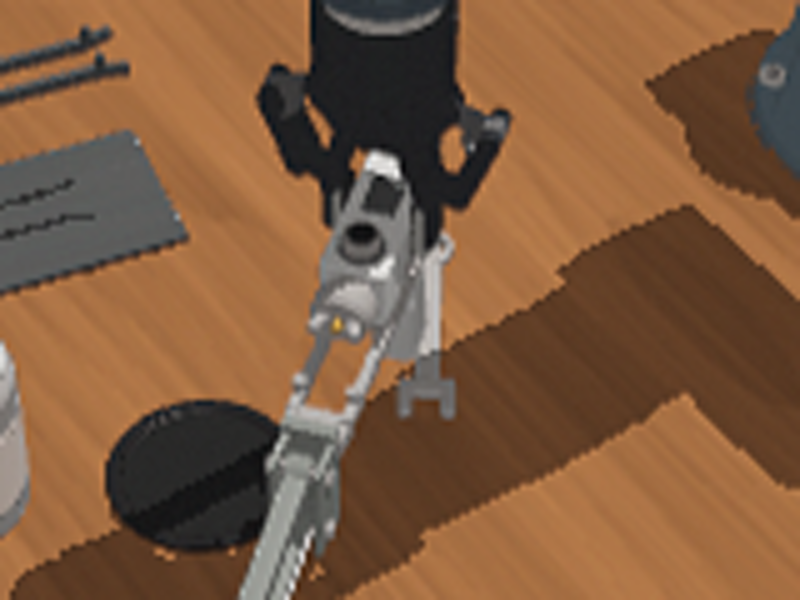

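The picture shows the gun between the prongs: nozzle at (335,320) in the crop towards the head, neck inside the gap. I'll slide it to the seat and start down.

Call:
{"api": "jog_arm", "payload": {"fingers": [-1, -1, -1, -1, -1, -1, -1, -1, -1, -1, -1], "linear": [[-0.5, 0, 0], [-0.8, 0, 0], [-0.8, 0, 0], [-0.6, 0, 0], [-0.4, 0, 0], [0, 0, 0.3], [0, 0, 0.3], [0, 0, 0.3], [0, 0, 0.2], [0, 0, 0], [0, 0, 0]], "spin": [0, 0, 0, 0, 0, 0, 0, 0, 0, 0, 0]}}

```text
clock: 25.2
eef_pos: [0.5729, 0.1557, 0.2643]
tool_rot: [-0.0, -0.338, 0.941, 0.0]
wrist_force: [0.1, 0.4, -4.7]
width: 0.434
grasp_force: 61.3
```

```bash
cat >> gun.py <<'E'
def avg(k=6):
    F=[];P=[]
    for i in range(k):
        p=shot("wrist");s=manip.read_state();F.append(s["wrist_force"]);P.append(tcpT(s)@np.array([-.0046,-.0004,-.0187,1]))
    F=np.array(F);g=np.mean(P,0);d=g[:2]-seat
    print("F",F.mean(0),"sd",F.std(0)[2],"clock",s["clock"],"grip x,y,z in unloaded fork",d@f,d@n,g[2]-.25);return p,tcpT(s)
E
python3 - <<'E'
from gun import *
p,T=avg();inhand(p,T)
E
```

```text
F [-0.0615  0.1216 -3.0696] sd 0.5363699685700418 clock 25.5 grip x,y,z in unloaded fork 0.0001205955169738312 0.0003853471051244134 0.03320638379446794
top z -0.03270471067372848 slopes [ 0.0583 -0.001 ] rear->grip x -0.004432145204784334 knob->grip x -0.004273182434467171 mid y [np.float64(-0.0007253692919325649), np.float64(-0.0008302383647036966), np.float64(-0.0007391214886424639)]
```

Call:
{"api": "jog_arm", "payload": {"fingers": [-1, -1, -1, -1, -1, -1, -1, -1, -1, -1, -1, -1, -1, -1, -1, -1, -1, -1, -1], "linear": [[0, 0, 0.2], [0, 0, 0.2], [0, 0, 0.2], [0, 0, 0.2], [0.02, 0, 0.15], [0.02, 0, 0.15], [0.03, 0, 0.15], [0.03, 0, 0.15], [0.03, 0, 0.15], [0.03, 0, 0.15], [0.03, 0, 0.15], [0.02, 0, 0.15], [0.02, 0, 0.15], [0.02, 0, 0.15], [0.02, 0, 0.15], [0.02, 0, 0.15], [0.02, 0, 0.15], [0, 0, 0.1], [0, 0, 0]], "spin": [0, 0, 0, 0, 0, 0, 0, 0, 0, 0, 0, 0, 0, 0, 0, 0, 0, 0, 0], "force": 20}}

```text
clock: 27.45
eef_pos: [0.5706, 0.1538, 0.2357]
tool_rot: [-0.0, -0.338, 0.941, -0.0]
wrist_force: [-0.5, -0.3, -1.9]
width: 0.437
grasp_force: 61.6
```

```bash
python3 - <<'E'
from gun import *
p,T=avg();inhand(p,T)
p=shot("scene");side(p)
E
```

```text
F [-0.3747 -0.0769 -1.2922] sd 0.6083375962426113 clock 27.75 grip x,y,z in unloaded fork -0.0030281199468112814 0.0004236472258916469 0.0045275764127548634
top z -0.03267536690604056 slopes [ 0.0575 -0.0024] rear->grip x -0.00450882765282825 knob->grip x -0.004304902404295985 mid y [np.float64(-0.0007896375768173276), np.float64(-0.0009410835840141657), np.float64(-0.0007131590901466537)]
head 0.09 61 [0.2236 0.2392] y [-0.0093  0.0203]
head 0.1 80 [0.2201 0.2299] y [-0.0128  0.0206]
head 0.11 76 [0.2091 0.2305] y [-0.0109  0.018 ]
tips 1 [0.2317 0.2317 0.2317] y [0.0222 0.0222 0.0222]
```

Call:
{"api": "jog_arm", "payload": {"fingers": [-1, -1, -1, -1, -1, -1, -1, -1, -1, -1, -1, -1, -1, -1, -1], "linear": [[0.01, 0, 0.1], [0.01, 0, 0.15], [0.01, 0, 0.15], [0.01, 0, 0.15], [0.01, 0, 0.15], [0.01, 0, 0.15], [0.01, 0, 0.15], [0.01, 0, 0.1], [0.01, 0, 0.1], [0.01, 0, 0.1], [0.01, 0, 0.1], [0.01, 0, 0.1], [0, 0, 0], [0, 0, 0], [0, 0, 0]], "spin": [0, 0, 0, 0, 0, 0, 0, 0, 0, 0, 0, 0, 0, 0, 0], "force": 20}}

```text
clock: 29.35
eef_pos: [0.5697, 0.153, 0.2208]
tool_rot: [0.0, -0.338, 0.941, -0.0]
wrist_force: [-2.0, -0.9, 0.2]
width: 0.436
grasp_force: 61.8
```

```bash
python3 - <<'E'
from gun import *
p,T=avg(12);inhand(p,T)
p=shot("scene");side(p)
E
```

```text
F [-2.051  -1.5673  0.145 ] sd 0.48468786395272145 clock 29.95 grip x,y,z in unloaded fork -0.004201428566074545 0.00042951829443547046 -0.010471187539574739
top z -0.03274413852563836 slopes [0.059  0.0003] rear->grip x -0.0044214671898001115 knob->grip x -0.004269237770087572 mid y [np.float64(-0.0007954595980016015), np.float64(-0.0007448236805611755), np.float64(-0.000904445516424001)]
head 0.09 45 [0.2073 0.2183] y [-0.0106  0.0192]
head 0.1 79 [0.2027 0.2162] y [-0.0101  0.0211]
head 0.11 70 [0.1987 0.2143] y [-0.0116  0.0177]
tips 2 [0.2142 0.2143 0.2145] y [0.0223 0.0236 0.0249]
```

Call:
{"api": "jog_arm", "payload": {"fingers": [-1, -1, -0.14, -0.14, -0.13, -0.13], "linear": [[0.06, 0, 0], [0.06, 0, 0], [0, 0, 0], [0, 0, 0], [0, 0, 0], [0, 0, 0]], "spin": [0, 0, 0, 0, 0, 0], "force": 20}}

```text
clock: 30.65
eef_pos: [0.5689, 0.1524, 0.2209]
tool_rot: [0.0, -0.338, 0.941, -0.0]
wrist_force: [2.3, 2.0, 0.1]
width: 0.439
grasp_force: 48.6
```

```bash
python3 - <<'E'
from gun import *
p,T=avg(6);inhand(p,T);s=manip.read_state();print(s["width"],s["grasp_force"])
E
```

```text
F [ 1.9468  1.6182 -0.0537] sd 0.2706031421504954 clock 30.95 grip x,y,z in unloaded fork -0.005349602724497762 0.00038796591703485516 -0.01046671329432744
top z -0.0328263251289069 slopes [ 0.0601 -0.0003] rear->grip x -0.004383570794701128 knob->grip x -0.004311231726342443 mid y [np.float64(-0.0008110799568785878), np.float64(-0.000804392106288564), np.float64(-0.0007828123088354476)]
0.4375685399908984 48.72870147228241
```

Call:
{"api": "jog_arm", "payload": {"fingers": [-0.13, -0.125, -0.125, -0.12, -0.12, -0.115, -0.115], "linear": [[-0.06, 0, 0], [0, 0, 0], [0, 0, 0], [0, 0, 0], [0, 0, 0], [0, 0, 0], [0, 0, 0]], "spin": [0, 0, 0, 0, 0, 0, 0]}}

```text
clock: 31.7
eef_pos: [0.569, 0.1526, 0.2206]
tool_rot: [-0.0, -0.338, 0.941, 0.0]
wrist_force: [-1.5, -2.3, -0.7]
width: 0.444
grasp_force: 12.1
```

```bash
python3 - <<'E'
from gun import *
p,T=avg(6);inhand(p,T);s=manip.read_state();print(s["width"],s["grasp_force"])
E
```

```text
F [-1.5929 -2.1161  0.1325] sd 0.31712468129842525 clock 32.0 grip x,y,z in unloaded fork -0.004919410452093153 0.00047397208943982585 -0.010563437978476947
top z -0.033028842537763003 slopes [ 0.0606 -0.0003] rear->grip x -0.004545983687438873 knob->grip x -0.004279236525774444 mid y [np.float64(-0.0008003837237498031), np.float64(-0.0008463903038639833), np.float64(-0.000950320205019577)]
0.44247757084938877 12.157423943281174
```

Call:
{"api": "jog_arm", "payload": {"fingers": [-0.114, -0.114, -0.113, -0.113, -0.112, -0.112], "linear": [[0.03, 0, 0], [0, 0, 0], [0, 0, 0], [0, 0, 0], [0, 0, 0], [0, 0, 0]], "spin": [0, 0, 0, 0, 0, 0]}}

```text
clock: 32.65
eef_pos: [0.5691, 0.1527, 0.2209]
tool_rot: [0.0, -0.338, 0.941, 0.0]
wrist_force: [0.4, 0.2, 0.2]
width: 0.445
grasp_force: 5.1
```

```bash
python3 - <<'E'
from gun import *
p,T=avg(6);inhand(p,T);s=manip.read_state();print(s["width"],s["grasp_force"])
E
```

```text
F [ 0.6782  0.0228 -0.323 ] sd 0.26936239443464316 clock 32.95 grip x,y,z in unloaded fork -0.00492854535547771 0.0004558736265922061 -0.010426659839070068
top z -0.03301501085612488 slopes [0.06   0.0002] rear->grip x -0.00450244426922819 knob->grip x -0.00432263962496246 mid y [np.float64(-0.0007753457523296137), np.float64(-0.000889626686233538), np.float64(-0.0007237678250788457)]
0.43931933887432234 5.0968097895383835
```

Call:
{"api": "jog_arm", "payload": {"fingers": [-0.112, -0.111, -0.111, -0.11, -0.11, -0.109, -0.109], "linear": [[0, 0, 0], [0, 0, 0], [0, 0, 0], [0, 0, 0], [0, 0, 0], [0, 0, 0], [0, 0, 0]], "spin": [0, 0, 0, 0, 0, 0, 0]}}

```text
clock: 33.7
eef_pos: [0.5687, 0.1523, 0.2207]
tool_rot: [-0.0, -0.338, 0.941, -0.0]
wrist_force: [0.2, 0.5, -0.4]
width: 0.446
grasp_force: 0.1
```

```bash
python3 - <<'E'
from gun import *
p,T=avg(4);inhand(p,T);s=manip.read_state();print(s["width"],s["grasp_force"])
p=shot("scene");side(p)
E
```

```text
F [ 0.0099 -0.0001 -0.4699] sd 0.26074662981038815 clock 33.9 grip x,y,z in unloaded fork -0.0053825090088099655 0.0004492940114423682 -0.010638575690208374
top z -0.032994025847605225 slopes [0.0623 0.    ] rear->grip x -0.0048671045535490925 knob->grip x -0.004657752674344859 mid y [np.float64(-0.0007307420324159531), np.float64(-0.0008868588418764773), np.float64(-0.0008023544108194253)]
0.4431288636553024 0.1543956622481346
head 0.09 46 [0.2096 0.2224] y [-0.0106  0.0207]
head 0.1 81 [0.2056 0.2145] y [-0.0119  0.0204]
head 0.11 67 [0.195  0.2143] y [-0.0109  0.0187]
```

```bash
python3 - <<'E'
from gun import *
p=shot("wrist");gunpose(p,seat=seat-.0047*f,yaw=.685)
c=cloud(p);l=np.c_[(c[:,:2]-seat+.0047*f)@np.stack([f,n],1),c[:,2]]
for a in np.arange(-.082,-.05,.004):
  for sg in(-1,1):
    m=l[(l[:,0]>a)&(l[:,0]<a+.004)&(l[:,1]*sg>.012)&(l[:,1]*sg<.03)&(l[:,2]>.18)&(l[:,2]<.235)]
    if len(m): print("lip",round(a,3),sg,len(m),np.percentile(m[:,2],[5,50,95]),np.percentile(m[:,1],[5,95]))
E
```

```text
-0.08 430 y [-0.0082  0.0075] z [0.2359 0.247  0.2502]
-0.07 1094 y [-0.0088  0.0081] z [0.2418 0.2487 0.2505]
-0.06 2265 y [-0.0174  0.0169] z [0.1172 0.2483 0.2522]
-0.05 2174 y [-0.0181  0.0177] z [0.2501 0.2519 0.2532]
-0.04 1977 y [-0.018   0.0177] z [0.2503 0.2519 0.2531]
-0.03 1855 y [-0.0179  0.0178] z [0.2504 0.2521 0.2533]
-0.02 1707 y [-0.0183  0.0179] z [0.2499 0.2522 0.2535]
-0.01 1576 y [-0.0177  0.0179] z [0.2504 0.2522 0.2535]
-0.0 1443 y [-0.0178  0.0181] z [0.2504 0.2522 0.2533]
0.01 1388 y [-0.0177  0.0181] z [0.2505 0.2521 0.2532]
0.02 1376 y [-0.0177  0.0182] z [0.2505 0.2528 0.2604]
0.03 10 y [-0.0185  0.0191] z [0.249  0.2508 0.2517]
lip -0.078 -1 93 [0.2065 0.2143 0.2155] [-0.0227 -0.0179]
lip -0.078 1 88 [0.2068 0.2142 0.2155] [0.0158 0.0206]
lip -0.074 -1 108 [0.2074 0.2144 0.2155] [-0.022  -0.0167]
lip -0.074 1 114 [0.2075 0.2146 0.2155] [0.0147 0.0199]
lip -0.07 -1 108 [0.2071 0.2144 0.2156] [-0.0207 -0.0156]
lip -0.07 1 104 [0.2083 0.2145 0.2156] [0.0136 0.0188]
lip -0.066 -1 107 [0.2079 0.2145 0.2155] [-0.0195 -0.0144]
lip -0.066 1 102 [0.2065 0.2145 0.2157] [0.0124 0.0174]
lip -0.062 -1 172 [0.2093 0.2229 0.2242] [-0.0188 -0.013 ]
lip -0.062 1 121 [0.2138 0.2227 0.2243] [0.0122 0.0166]
lip -0.058 -1 65 [0.2081 0.2205 0.2244] [-0.0185 -0.013 ]
lip -0.058 1 34 [0.2166 0.2234 0.225 ] [0.0123 0.0165]
lip -0.054 -1 190 [0.2138 0.2215 0.2339] [-0.0183 -0.0124]
lip -0.054 1 159 [0.2141 0.2231 0.2337] [0.0123 0.0174]
```

Call:
{"api": "jog_arm", "payload": {"fingers": [-0.1, -0.08, -0.04, 0.05, 0.15, 0.3, 0.3, 0.3, 0.3, 0.3, 0.3, 0.3, 0.3, 0.3, 0.3, 0.3, 0.3], "linear": [[0, 0, 0], [0, 0, 0], [0, 0, 0], [0, 0, 0], [0, 0, 0], [0, 0, 0], [0, 0, -0.5], [0, 0, -1], [0, 0, -1.5], [0, 0, -2], [0, 0, -2], [0, 0, -2], [0, 0, -2], [0, 0, -2], [0, 0, -2], [0, 0, 0], [0, 0, 0]], "spin": [0, 0, 0, 0, 0, 0, 0, 0, 0, 0, 0, 0, 0, 0, 0, 0, 0]}}

```text
clock: 35.8
eef_pos: [0.5691, 0.1525, 0.3716]
tool_rot: [0.001, -0.338, 0.941, -0.0]
wrist_force: [0.1, -0.1, -0.3]
width: 0.65
grasp_force: 0.0
```

```bash
python3 - <<'E'
from gun import *
s=manip.read_state();print(s["clock"],s["eef_pos"],s["wrist_force"])
for i in range(2):
    p=shot("wrist");l=gunpose(p,seat=seat-.0047*f,yaw=.685,show=False)
    b=l[(abs(l[:,1])>.01)&(abs(l[:,0])<.07)&(l[:,2]>.247)&(l[:,2]<.257)]
    print("body x",np.percentile(b[:,0],[.5,99.5]),"y",np.percentile(b[:,1],[.5,99.5]),"z",np.median(b[:,2]))
    c=cloud(p);l=np.c_[(c[:,:2]-seat+.0047*f)@np.stack([f,n],1),c[:,2]]
    t=l[(l[:,2]>.205)&(l[:,2]<.235)&(abs(l[:,1])<.03)&(abs(l[:,0])<.1)]
    for lo,hi in((-.085,-.055),(.05,.085)):
        q=t[(t[:,0]>lo)&(t[:,0]<hi)];h=q[q[:,2]>.2205]
        print("prong z",np.median(q[:,2]),"lip x",np.percentile(h[:,0],[2,50,98]) if len(h) else None)
im=p["img"][60:360,100:460,::-1];cv2.imwrite("pics/w7.png",cv2.resize(im,None,fx=2,fy=2))
E
```

```text
35.8 [0.5691 0.1525 0.3716] [ 0.1391 -0.0949 -0.2506]
body x [-0.0518  0.0682] y [-0.0186  0.0193] z 0.2516337044270965
prong z 0.21464356039745758 lip x [-0.0612 -0.0589 -0.0563]
prong z 0.21418067581369554 lip x [0.0812 0.0817 0.0821]
body x [-0.0519  0.0681] y [-0.0186  0.0191] z 0.25163415384303234
prong z 0.21467570069385586 lip x [-0.0614 -0.0592 -0.0567]
prong z 0.21335931815905573 lip x [0.0803 0.081  0.0817]
```

View pics/w7.png

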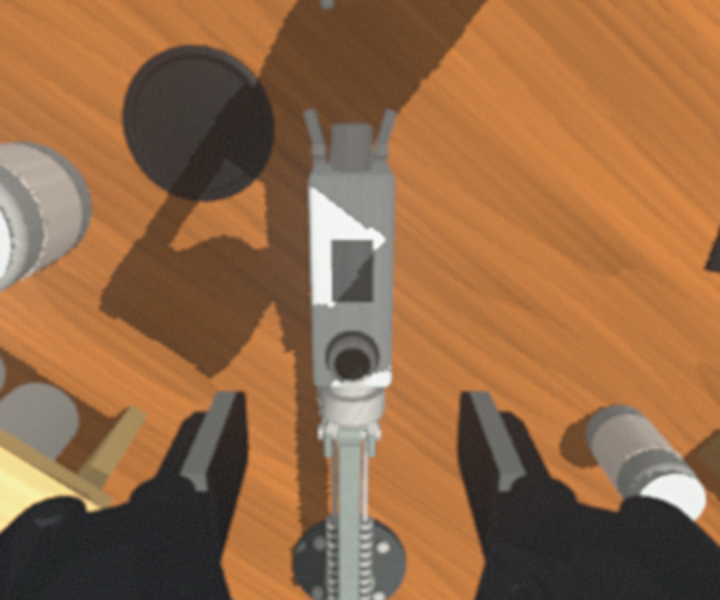

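The picture shows the gun seated flat and centred in the fork, body from (350,175) to (350,385), with the hand clear and the arm at rest. Handing in.

```bash
python3 -c "
from cell import order
print(order.close_job())"
```

```text
the job is handed in; nothing more can be done
None
```

The gun hangs released, flat and centred in the arm's fork, with the arm at rest about 36 mm lower. My first lift from the stand was wrong: the handle caught on the stand's prongs, the gun slipped and wedged nose-up (about 0.22 rad), and I reseated it and slid it out properly. The job is handed in, but no verdict came back.

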